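# Slide the inspection camera round its bent rail and trigger it

### The arm

A 7-joint arm with a two-finger parallel gripper is mounted at the origin on a cart in front of the work surface, level with it; the furniture and walls round the work are solid. World frame = base frame: x ahead of the robot, y to its left, z up, the work surface at z = 0. Lengths are in mm, angles in rad, forces in N, time in s.
With the tool pointing down it reaches from about 400 to 850 mm from the base axis. Payload 4.5 kg.
Tool frame: the origin (TCP) lies at the very end of the fingers, on their centre line; the grasp point (between the pads) lies robot.hold_point_z behind it (robot.hold_point_z is the distance from the TCP to the grasp point, in mm); z points along the fingers, y is the line along which they close (so a half turn about z gives the same grasp; the last joint's range is limited). The gripper opens to 88 mm and grips with 3 to 60 N. Pads are 18 mm wide; open, the fingers measure 123 mm over their backs; the gripper's body (75 mm by 187 mm) begins 45 mm behind the grasp point.
Start: joints at [1.372, 0.689, -0.195, 1.565, 0.157, 0.902, -0.215], TCP at [144.218, -608.16, 200.643] pointing down, gripper open.
Joint ranges: [-3.01, 3.01], [-0.46, 2.08], [-1.47, 1.51], [0.13, 2.56], [-1, 4.14], [0.04, 2.09], [-2.66, 2.66]. Speed limits (rad/s): [2.57, 2.57, 3.14, 3.14, 3.14, 3.14, 3.14].

### API

Orientations are given as a unit quaternion [w, x, y, z].
In Python, from bench import robot gives the robot as it stands. Calls block until the motion is done:
- robot.move_pose(position, orientation): joint-space move of the TCP to a pose.
- robot.move_straight(position, v=150, frame=None): straight line of the TCP; frame=None keeps the orientation; v is the mean speed in mm/s.
- robot.move_j(angles): joint-space move.
- robot.move_gripper(opening, grasp_force=None): finger opening in mm; grasp_force is the grip in N (None keeps the last); returns when the fingers have stopped.
- robot.wait(seconds).
- robot.solve_ik(position, orientation): joint angles nearest the present ones, or None.
- robot.grab_frame(name): name is "scene" or "top"; returns (picture, depth): 480x640x3 uint8, red, green, blue; 480x640 float32, mm along the optical axis (not along the pixel's ray), 0 where there is no reading.
- robot.camera_info(name): a dict with "fx", "fy", "cx", "cy" (pixels), "R" (3x3) and "t" (3): a world point X has camera coordinates R X + t. Camera axes: x right, y down, z forward; pixel columns grow to the right and rows downward; lengths in mm; the calibration is good to about 2 mm. A picture is of the moment at which its call begins. camera_info takes no time and is no camera call.
A pose or a line that the arm cannot do raises robot.IKError and nothing moves.
- robot.sign_off(): hands the job in; it is judged then, once.
Readings, each from a call of its own:
- robot.get_t(): time.
- robot.get_joints(): joint angles.
- robot.get_qvel(): joint speeds.
- robot.get_effort(): joint torques, N m.
- robot.get_eef_pos(): TCP position.
- robot.get_ee_rot(): TCP orientation.
- robot.get_wrist_force(): force on the tool from outside, world axes, zero at the start.
- robot.get_torque(): the same for the moment, N m.
- robot.get_finger_gap(): finger opening in mm.
- robot.get_gripper_force(): force on a finger pad.
Only numpy, scipy, OpenCV 4.12 (cv2) and the standard library are available. Lean on these libraries where they do the work, as an engineer would, in place of code of your own. Each camera call takes 0.05 s, during which the arm holds its last target. There are 200 camera calls.

### The job

Gently slide the inspection camera along its bent guide rod, round the bend, until it rests against the stop collar at the far end. Only then press the hinged trigger pedal down to its stop and let it spring back up. Leave the camera hanging upright against the collar and do not disturb the things standing round about.

Things in the scene. Friction and masses are not known exactly. Their poses are not given: they have to be found in the camera images.
- camera_rail: Fixed stand: aluminium plate 180x360x10 mm carrying a bent round steel rod, 12 mm diameter, its axis level 140 mm above the bench, held only at its two ends by square posts 20 mm wide, 146 mm high. Origin: centre of the plate's underside; z up, x parallel to the rod's first straight. Rod from above: straight, quarter circle, straight. A board is fixed on the plate, under 50 mm high.
- bend_center (a point): Centre of the rod's quarter circle (radius 100 mm to the rod's axis), at rod height. Axes as the stand's. From here (x, y in mm) the rod's axis runs from the start post at (-120, 100) along +x to (0, 100), round clockwise (seen from above) to (100, 0), then along -y to the end post at (100, -100).
- camera: Loose inspection camera, 0.25-0.5 kg: black block 50 mm long, 60 wide, from 18 mm above to 36 below its origin; lens barrel down to 69 below. The rod passes through its 17 mm bore (along x, 5 mm play): it hangs 2.5 mm low, slides, turns with the bend, stays where left. Origin: middle of the bore. x: travel direction; flat rear face at x = -25 mm. Starts on the first straight; z up.
- rail_end (a point): Point on the rod's axis on the last straight where the camera's origin lies (seen from above) when its front face rests against the stop collar. The collar, 32 mm diameter, is fixed on the rod 25 mm beyond this point, in front of the end post.
- pedal (a joint): Angle of the trigger pedal in rad: 0 = up at rest, 0.22 = fully down on its stop. A spring raises it again; fully down takes about 7.5 N on the pad (about 3.5 N to begin to move it).
- pedal_pad (a point): Middle of the rubber tread of the pedal, 70 mm from its hinge; x points along the plate to the hinge. The plate, 100x62 mm, slopes up from the hinge to its free end, on a dark steel base 120x80 mm fixed to the bench, left or right of the camera stand. The pad is about 43 mm above the bench when up and sinks 15 mm almost straight down to the stop.
- multimeter: Bystander: yellow and black multimeter lying on its back, 144x69x39 mm; origin: centre of its underside. It stands on whichever side of the camera stand the pedal does not.
- solder_spool: Bystander: reel of solder, 62 mm diameter, 48 mm high; origin within its underside.
- flux_bottle: Bystander: flux bottle with a pointed nozzle, 45 mm diameter, 126 mm high; origin: centre of its underside.
- tape_roll: Bystander: roll of blue tape lying flat, 70 mm diameter, 24 mm high; origin: centre of its underside.
Not all that is in view belongs to the job. Leave any orange look-alike of the part that bears pedal alone.

How it is judged:
By the outcome, as a careful person would: the job done as asked, in the order asked, and still so for the second after the job is handed in, with the robot touching nothing.
It also fails if it takes over 58 s, if anything falls off the work surface, if the arm or the gripper's body presses on something with over 40 N, if the wrist force passes 120 N, or if a joint passes its speed limit or range.

## Working session

There is one attempt and no reset: what is moved stays moved. The work goes in short steps, each a Python script; the robot and the scene stay as the last script left them, time stands still between calls to the robot, and variables do not carry over. Pictures are saved under pics/ and viewed, at most 10 in all, crops included, and the job is handed in when it is done.

```bash
ls; mkdir -p pics
python3 - <<'E'
from bench import robot
import numpy as np,cv2
for n in("scene","top"):
    p,d=robot.grab_frame(n); np.savez(f"{n}0.npz",p=p,d=d)
    cv2.imwrite(f"pics/{n}0.png",p[:,:,::-1])
    c=robot.camera_info(n); R=np.array(c["R"]);print(n,c["fx"],c["cx"],c["cy"],"pos",(-R.T@np.array(c["t"])).round(),R.round(3).tolist())
print(robot.hold_point_z,robot.get_t(),robot.get_ee_rot())
E
```

```text
pics
scene 624.1618686172249 303.26491170530437 235.31246568332776 pos [-145. -910. 1500.] [[0.833, -0.554, -0.008], [-0.404, -0.598, -0.692], [0.379, 0.579, -0.722]]
top 485.63735421692405 311.2185747332929 242.58389973628047 pos [ 464.  197. 1535.] [[-0.014, -1.0, -0.009], [-0.997, 0.014, -0.08], [0.08, 0.007, -0.997]]
18.700000000000003 0.1 [-7.95967364e-04  9.93229225e-01  1.16168189e-01 -1.59529160e-04]
```

View pics/scene0.png

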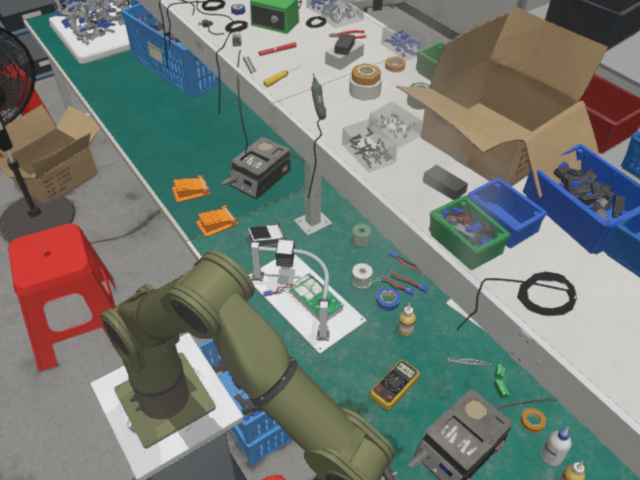

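View pics/top0.png

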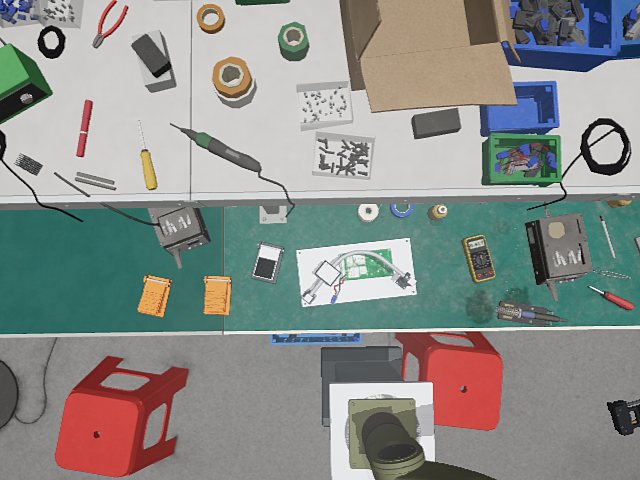

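The stand is at top-view (355,272), with the start post near (308,297) and the end post near (405,283). The pedal is at (268,262) and the orange look-alikes are at (155,297) and (217,295). The multimeter is at (480,258), and the solder spool, tape and flux stand behind at (368–438,212). I'll zoom in on both views.

```bash
python3 - <<'E'
import numpy as np,cv2
p=np.load("top0.npz")["p"][:,:,::-1]; q=np.load("scene0.npz")["p"][:,:,::-1]
cv2.imwrite("pics/topz.png",cv2.resize(p[225:315,240:425],None,fx=4.3,fy=4.3,interpolation=cv2.INTER_CUBIC))
cv2.imwrite("pics/scz.png",cv2.resize(q[210:360,230:430],None,fx=4,fy=4,interpolation=cv2.INTER_CUBIC))
E
cat > h.py <<'E'
from bench import robot
import numpy as np,cv2
def cam(n):
    c=robot.camera_info(n); return c,np.array(c["R"]),np.array(c["t"])
def ray(n,u,v,z):
    c,R,t=cam(n); o=-R.T@t; d=R.T@np.array([(u-c["cx"])/c["fx"],(v-c["cy"])/c["fy"],1]); return o+d*(z-o[2])/d[2]
def proj(n,X):
    c,R,t=cam(n); x=R@np.asarray(X,float)+t; return np.array([c["fx"]*x[0]/x[2]+c["cx"],c["fy"]*x[1]/x[2]+c["cy"]])
def cloud(n,p,d):
    c,R,t=cam(n); v,u=np.mgrid[:480,:640]; P=np.stack([(u-c["cx"])/c["fx"]*d,(v-c["cy"])/c["fy"]*d,d],-1); return (P-t)@R
E
python3 - <<'E'
from h import *
d=np.load("top0.npz"); W=cloud("top",d["p"],d["d"])
np.set_printoptions(linewidth=220,suppress=True)
# heights map in region
z=W[...,2]
print("bench z",np.median(z[300:320,340:400]))
print("plate z",np.median(z[292:297,330:345]))
# white plate corners
g=d["p"].astype(int); m=((g.min(2)>200)&(z<60)).astype(np.uint8); m[:225]=0;m[315:]=0;m[:,:290]=0;m[:,425:]=0
c,_=cv2.findContours(m,0,1); allp=np.vstack([k for k in c if cv2.contourArea(k)>15]); r=cv2.minAreaRect(allp); b=cv2.boxPoints(r); print(r)
B=np.array([ray("top",*q,10) for q in b]);print(B.round(1))
print(np.linalg.norm(B-np.roll(B,1,0),axis=1))
E
```

```text
bench z 0.7197529596986124
plate z 12.085326564908616
((356.0365905761719, 271.8292541503906), (56.87223434448242, 114.51748657226562), 83.6598129272461)
[[ 564.1  257.    10. ]
 [ 598.9 -101.8   10. ]
 [ 421.6 -116.1   10. ]
 [ 387.2  239.4   10. ]]
[177.76265376 360.50567869 177.79744723 357.1278179 ]
```

View pics/topz.png

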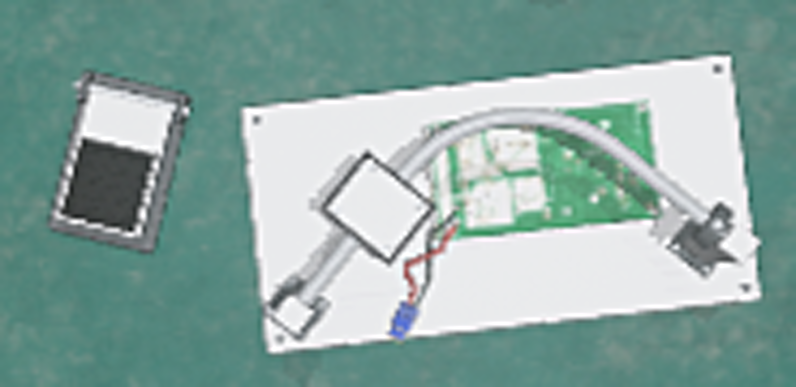

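View pics/scz.png

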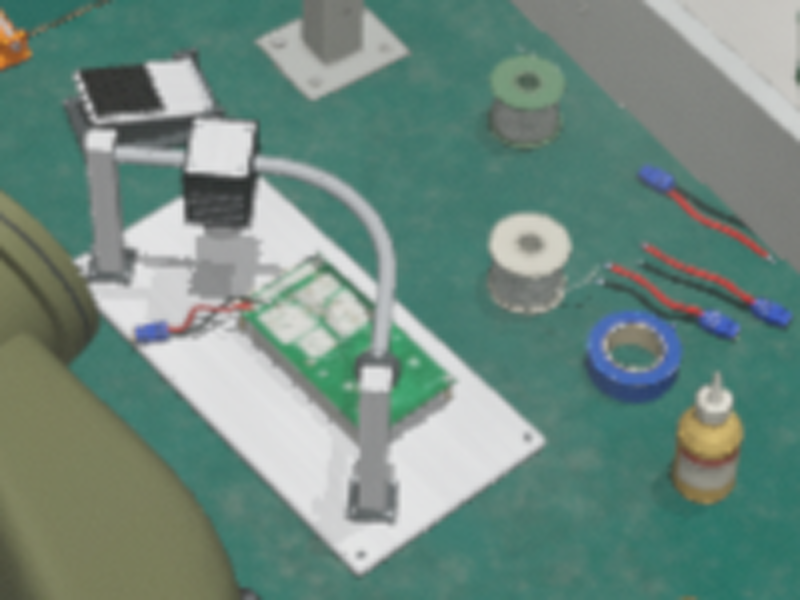

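The zoomed top view shows the rod running from the start post top (295,310 zoomed) through the camera (380,205), round the bend and down to the collar and end post (705,240). The pedal's hinge end is either the white or the black end. The scene crop shows the collar just in front of the end post at (377,367). Next I'll fit the rod curve to the depth points.

Run:
```python
from h import *
from scipy.optimize import least_squares
np.set_printoptions(linewidth=200,suppress=True,precision=1)
d=np.load("top0.npz"); W=cloud("top",d["p"],d["d"]); z=W[...,2]
s=np.load("scene0.npz"); S=cloud("scene",s["p"],s["d"])
def sel(W,lo,hi): 
    x=W.reshape(-1,3); return x[(x[:,2]>lo)&(x[:,2]<hi)&(x[:,0]>350)&(x[:,0]<650)&(x[:,1]>-150)&(x[:,1]<280)]
A=sel(W,136,149); B=sel(S,136,149); C=sel(W,151,165); Cs=sel(S,151,165)
print(len(A),len(B),len(C),len(Cs),C.mean(0),Cs.mean(0))
print("cam rect",cv2.minAreaRect(C[:,:2].astype(np.float32)))
def dist(q):
    x,y=q.T; L=np.hypot(x-np.clip(x,-120,0),y-100); E=np.hypot(x-100,y-np.clip(y,-100,0))
    a=np.where((x>0)&(y>0),abs(np.hypot(x,y)-100),1e3); return np.minimum(np.minimum(L,E),a)
def loc(p,X): c,s_=np.cos(p[2]),np.sin(p[2]); return (X[:,:2]-p[:2])@np.array([[c,-s_],[s_,c]])
for nm,P in(("top",A),("scene",B),("both",np.vstack([A,B]))):
    best=min((least_squares(lambda p:dist(loc(p,P)),[480,70,a],loss="soft_l1",f_scale=3) for a in np.arange(-3,3,.5)),key=lambda r:r.cost)
    q=loc(best.x,P); print(nm,best.x,best.x[2],"cost",best.cost/len(P),q.min(0),q.max(0), np.median(dist(q)))
    cc=loc(best.x,C); print(" cam local",cc.mean(0),cc.min(0),cc.max(0))
# pedal
for n,V,im in(("top",W,d["p"]),("scene",S,s["p"])):
    x=V.reshape(-1,3); g=im.reshape(-1,3).astype(int)
    k=(x[:,2]>5)&(x[:,2]<70)&(x[:,0]>400)&(x[:,0]<640)&(x[:,1]>260)&(x[:,1]<400)&(g.max(1)-g.min(1)<25)
    x=x[k]; g=g[k]; h=x[x[:,2]>15]
    print(n,len(x),"base",cv2.minAreaRect(x[:,:2].astype(np.float32)))
    for l,kk in(("white",g.min(1)>170),("dark",g.max(1)<70)): print(l,kk.sum(),x[kk].mean(0))
    c=np.linalg.lstsq(np.c_[x[:,:2],np.ones(len(x))][g.min(1)>170],x[g.min(1)>170][:,2],rcond=None)[0]; print("slope",c[:2]*1000)
```

```text
416 441 499 384 [478.3 128.7 156.5] [477.2 115.2 156.4]
cam rect ((484.85260009765625, 77.78302764892578), (113.56556701660156, 321.0628356933594), 8.349663734436035)
top [ 447.6   65.6 -101.2] -101.2280449018749 cost 6.21332521303422 [-119.3 -104.3] [115.2 130.7] 3.250683564246941
 cam local [-16.9  68.1] [-129.8 -108.6] [112.8 130. ]
scene [446.3  57.8  -0.7] -0.6946250869544276 cost 15.005188318211047 [-130.1 -106.1] [114.2 140.2] 4.141901764496524
 cam local [-20.8  74.9] [-133.6 -102. ] [108.6 136.9]
both [ 446.8   61.5 -484.5] -484.50780176745 cost 11.85707485288144 [-129.  -108.4] [116.7 136.8] 3.7014270631035373
 cam local [-19.4  71.6] [-132.4 -104.5] [111.1 133.5]
top 901 base ((527.401611328125, 348.14312744140625), (82.41532135009766, 118.96218872070312), 75.26150512695312)
white 309 [545.7 342.5  31. ]
dark 165 [507.7 355.4  43.8]
slope [-221.6   -2.6]
scene 601 base ((519.9634399414062, 345.12579345703125), (107.065673828125, 141.47509765625), 86.36160278320312)
white 158 [552.3 337.1  29.9]
dark 180 [510.9 348.8  38.7]
slope [-212.4   -6.4]
```

```bash
cat >> h.py <<'E'
from scipy.spatial.transform import Rotation as Ro
C0=np.array([447.5,65.0]); PH=-0.697
def arc(s):  # s: arc length from start of bend; returns world xy, heading
    if s<0: p,a=(s,100),0
    elif s<50*np.pi: f=s/100; p,a=(100*np.sin(f),100*np.cos(f)),-f
    else: p,a=(100,-(s-50*np.pi)),-np.pi/2
    c,n=np.cos(PH),np.sin(PH); return C0+np.array([[c,-n],[n,c]])@p, a+PH
def quat(h,flip=0):  # tool down, tool x along heading h (or opposite)
    q=(Ro.from_euler('z',h+np.pi*flip)*Ro.from_euler('x',np.pi)).as_quat(); return [q[3],q[0],q[1],q[2]]
def push(s,b):  # tcp xy for camera at s, tool centre b behind
    p,h=arc(s); return p-b*np.array([np.cos(h),np.sin(h)]),h
E
python3 - <<'E'
from h import *
np.set_printoptions(linewidth=200,suppress=True,precision=1)
d=np.load("top0.npz"); W=cloud("top",d["p"],d["d"]);g=d["p"].astype(int)
m=((g.min(2)>190)&(W[...,2]>151)&(W[...,2]<163)).astype(np.uint8); m[:,:310]=0;m[:,345:]=0;m[:250]=0;m[300:]=0
m=cv2.morphologyEx(m,cv2.MORPH_OPEN,np.ones((5,5)))
P=np.array([ray("top",u,v,155.5)[:2] for v,u in np.argwhere(m)]); r=cv2.minAreaRect(P.astype(np.float32)); print("cam",len(P),r)
c,n=np.cos(PH),np.sin(PH); print("local",(np.array(r[0])-C0)@np.array([[c,-n],[n,c]]))
x=W.reshape(-1,3)
for y0 in(0,100,200,300): k=x[(abs(x[:,1]-y0)<20)&(x[:,0]>550)&(x[:,2]>60)]; print("shelf",y0,k[:,0].min(),np.percentile(k[:,2],20))
p=arc(0)[0];print("u,v rod pts",[proj("top",[*arc(s)[0],140]).round() for s in(-120,0,78,157,232,257)])
for fl in(0,1):
    for s in(-50,0,78,157,232):
        q,h=push(s,36); j=robot.solve_ik([*q,118],quat(h,fl)); print(fl,s,q,None if j is None else np.array(j))
print(robot.solve_ik([508,355,40],quat(0)),robot.solve_ik([508,355,40],quat(np.pi/2)))
E
```

```text
cam 123 ((484.76837158203125, 161.3097381591797), (28.32975196838379, 45.26612091064453), 89.19656372070312)
local [-33.2  97.8]
shelf 0 659.4742854686834 403.50986147279593
shelf 100 550.1462420472349 405.1293803348055
shelf 200 659.644729725509 402.57867947310325
shelf 300 648.7902630070989 401.8146516307927
u,v rod pts [array([308., 297.]), array([335., 265.]), array([358., 252.]), array([384., 260.]), array([404., 276.]), array([411., 282.])]
0 -50 [445.7 196.9] [-0.8  0.7  0.4  2.1 -0.6  0.5 -2.2]
0 0 [484.1 164.8] [-0.6  0.7  0.4  2.  -0.5  0.5 -2.2]
0 78 [543.7 110.2] [ 0.3  1.  -1.3  1.8  1.1  1.2  1.9]
0 157 [547.3  28.5] [ 0.5  1.  -1.3  1.9  1.1  1.2  1.3]
0 232 [499.2 -29. ] [ 0.6  1.  -1.3  2.   1.1  1.1  1.3]
1 -50 [445.7 196.9] [-0.1  0.7 -0.7  2.   0.8  0.7 -0.5]
1 0 [484.1 164.8] [-0.   0.7 -0.7  2.   0.7  0.7 -0.3]
1 78 [543.7 110.2] [-0.1  0.7 -0.4  1.9  0.4  0.6 -0.6]
1 157 [547.3  28.5] [-0.   0.7 -0.2  1.9  0.2  0.6 -1.1]
1 232 [499.2 -29. ] [ 0.1  0.7 -0.2  2.   0.3  0.5 -1. ]
[-1.1  1.   0.7  1.7 -1.   0.8 -1.4] [-0.9  0.9  0.4  1.7 -0.6  0.6 -0.2]
```

```bash
cat > go.py <<'E'
from h import *
Z=118
def fpush(h): f=np.array(robot.get_wrist_force()); return -f[:2]@[np.cos(h),np.sin(h)],f
E
python3 - <<'E'
from go import *
np.set_printoptions(suppress=True,precision=2)
t=robot.get_eef_pos()
q,h=push(-52,34)
robot.move_straight([t[0],t[1],330],v=300)
robot.move_pose([*q,300],quat(h,1)); robot.move_gripper(40,10)
robot.move_straight([*q,Z],v=150)
print(robot.get_t(),robot.get_eef_pos(),robot.get_wrist_force(),robot.get_finger_gap())
p,d=robot.grab_frame("scene"); cv2.imwrite("pics/s1.png",cv2.resize(p[210:360,230:430,::-1],None,fx=4,fy=4))
E
```

```text
5.9 [446.07 197.28 118.59] [-0.77  0.67  0.48] 39.79361192706746
```

View pics/s1.png

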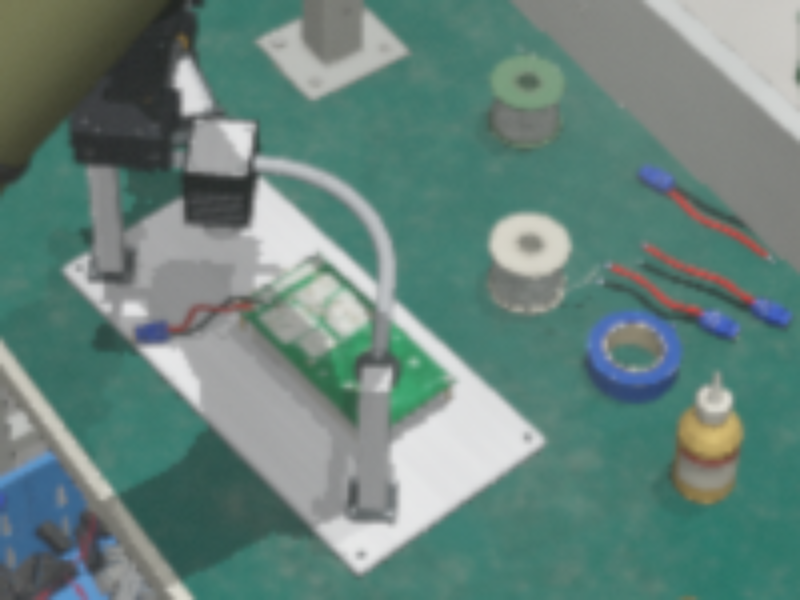

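The gripper now straddles the rod behind the camera. The camera is still at (220,175) in the crop and nothing else has moved, so I'll push with force monitoring.

Run:
```python
from go import *
np.set_printoptions(suppress=True,precision=1)
b=0; log=[]; s=-52
_,h=push(s,34); f0=np.array(robot.get_wrist_force())
while s<190:
    s+=6 if s>-10 else 4
    q,h=push(s,34); robot.move_straight([*q,Z],v=35,frame=quat(h,1))
    f=np.array(robot.get_wrist_force())-f0; F=-f[:2]@[np.cos(h),np.sin(h)]; T=f[:2]@[-np.sin(h),np.cos(h)]
    log.append((s,round(F,1),round(T,1),round(f[2],1)))
    if F>7 or abs(T)>8: break
print(log,robot.get_t())
p,d=robot.grab_frame("scene"); cv2.imwrite("pics/s2.png",cv2.resize(p[210:360,230:430,::-1],None,fx=4,fy=4))
```

```text
[(-48, np.float64(-0.2), np.float64(0.6), np.float64(1.3)), (-44, np.float64(0.7), np.float64(-0.4), np.float64(-0.0)), (-40, np.float64(-1.2), np.float64(0.3), np.float64(0.8)), (-36, np.float64(0.5), np.float64(0.5), np.float64(0.4)), (-32, np.float64(0.8), np.float64(0.8), np.float64(1.3)), (-28, np.float64(-0.6), np.float64(-0.6), np.float64(1.3)), (-24, np.float64(-0.5), np.float64(0.6), np.float64(0.9)), (-20, np.float64(-0.4), np.float64(-0.0), np.float64(-0.1)), (-16, np.float64(0.9), np.float64(-0.5), np.float64(0.6)), (-12, np.float64(0.1), np.float64(0.7), np.float64(0.3)), (-8, np.float64(0.1), np.float64(0.0), np.float64(0.5)), (-2, np.float64(-0.0), np.float64(0.5), np.float64(0.5)), (4, np.float64(-0.5), np.float64(0.9), np.float64(1.7)), (10, np.float64(-0.2), np.float64(-0.2), np.float64(1.4)), (16, np.float64(-0.3), np.float64(0.3), np.float64(1.4)), (22, np.float64(-0.6), np.float64(0.5), np.float64(0.9)), (28, np.float64(0.6), np.float64(0.2), np.float64(0.2)), (34, np.float64(0.1), np.float64(0.7), np.float64(1.0)), (40, np.float64(-0.4), np.float64(-0.6), np.flo
[... 776 characters left out ...]
64(-0.2), np.float64(0.4), np.float64(1.7)), (130, np.float64(-0.3), np.float64(-0.1), np.float64(0.7)), (136, np.float64(0.4), np.float64(0.5), np.float64(0.5)), (142, np.float64(0.4), np.float64(-0.4), np.float64(0.5)), (148, np.float64(-0.0), np.float64(-0.1), np.float64(0.4)), (154, np.float64(0.6), np.float64(-0.7), np.float64(1.2)), (160, np.float64(0.4), np.float64(0.7), np.float64(0.1)), (166, np.float64(0.6), np.float64(0.8), np.float64(0.6)), (172, np.float64(0.5), np.float64(-0.2), np.float64(0.7)), (178, np.float64(0.1), np.float64(-0.5), np.float64(1.1)), (184, np.float64(1.3), np.float64(0.3), np.float64(0.9)), (190, np.float64(0.6), np.float64(-0.3), np.float64(-0.2))] 19.8167
```

View pics/s2.png

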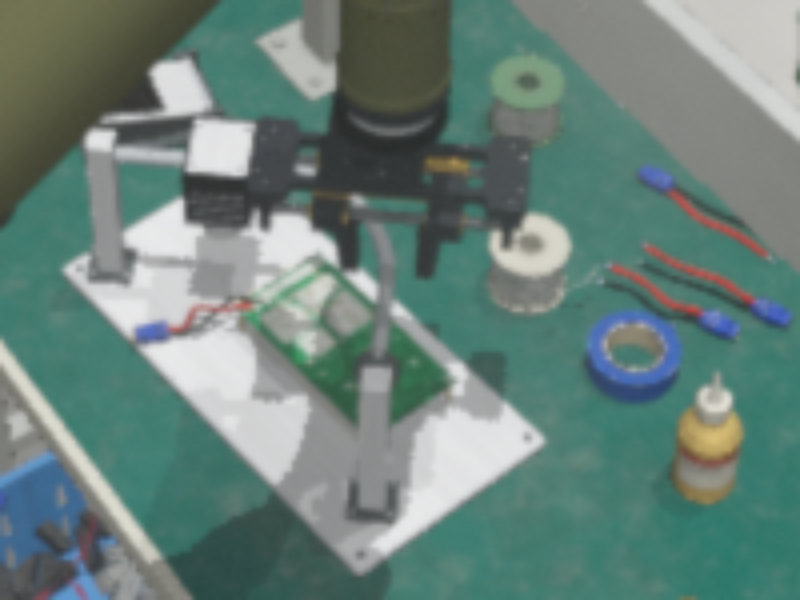

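The camera block is still at (220,170) in the crop, so it did not move, while the gripper is past it above the rod at (420,180). I'll check the actual tool pose.

Run:
```python
from go import *
np.set_printoptions(suppress=True,precision=0,linewidth=220)
p,d=robot.grab_frame("scene"); W=cloud("scene",p,d)
print(robot.get_joints())
for u in(315,317,319,335,337,339): print(u); print(np.c_[np.arange(262,290,2),W[262:290:2,u],p[262:290:2,u]].T)
cv2.imwrite("pics/s3.png",cv2.resize(p[240:300,295:375,::-1],None,fx=10,fy=10,interpolation=cv2.INTER_NEAREST))
```

```text
[ 0.  1. -1.  2.  1.  1. -2.]
315
[[262. 264. 266. 268. 270. 272. 274. 276. 278. 280. 282. 284. 286. 288.]
 [486. 480. 480. 482. 495. 496. 496. 497. 551. 550. 542. 540. 535. 530.]
 [ -0.  -9.  -9.  -7.  12.  13.  13.  15.  92.  90.  80.  76.  69.  61.]
 [241. 244. 237. 226. 190. 181. 172. 160.  39.  32.  38.  34.  35.  37.]
 [ 69.  61.  55.  55.  55.  63.  72.  90. 128.  84. 110. 151. 158. 155.]
 [ 68.  63.  59.  58.  57.  65.  75.  94. 148. 125. 140. 155. 157. 157.]
 [ 62.  60.  58.  58.  59.  66.  76.  93. 138. 102. 122. 149. 151. 151.]]
317
[[262. 264. 266. 268. 270. 272. 274. 276. 278. 280. 282. 284. 286. 288.]
 [490. 491. 499. 500. 501. 499. 502. 499. 568. 552. 550. 544. 543. 535.]
 [ -4.  -3.   8.  10.  11.   8.  12.   8. 107.  83.  81.  72.  69.  58.]
 [242. 232. 209. 198. 188. 184. 170. 166.  13.  38.  32.  35.  30.  37.]
 [ 84.  70.  54.  54.  53.  53.  55.  67. 191. 137.  90. 147. 161. 150.]
 [ 85.  72.  56.  55.  57.  56.  58.  68. 193. 154. 127. 154. 161. 151.]
 [ 84.  72.  55.  56.  57.  54.  58.  68. 193. 144. 105. 147. 155. 142.]]
319
[[262. 264. 266. 268. 270. 272. 27
[... 1325 characters left out ...]
.  56.  65.  71.  70.  67.  66.  66.]
 [ 69.  67.  58.  58.  59.  60.  60.  63.  79. 123. 126. 123. 124. 124.]
 [ 65.  66.  60.  57.  60.  60.  61.  63.  78. 113. 114. 113. 112. 112.]]
339
[[262. 264. 266. 268. 270. 272. 274. 276. 278. 280. 282. 284. 286. 288.]
 [539. 533. 532. 534. 543. 544. 546. 637. 635. 626. 621. 618. 614. 608.]
 [-37. -45. -47. -45. -33. -33. -31.  85.  81.  70.  62.  58.  52.  44.]
 [242. 245. 240. 229. 203. 194. 182.  -2.  -6.   1.   3.  -1.  -2.   1.]
 [ 55.  64.  59.  56.  57.  61.  62.  68.  71.  68.  65.  65.  66.  67.]
 [ 60.  69.  63.  60.  68.  82.  95. 112. 123. 125. 123. 124. 123. 124.]
 [ 59.  69.  63.  62.  67.  79.  90. 102. 112. 113. 112. 112. 111. 113.]]
```

View pics/s3.png

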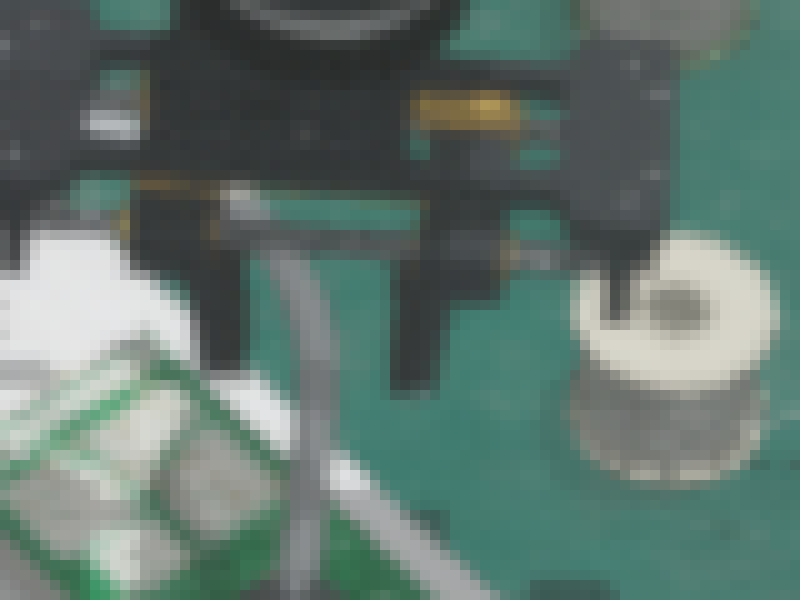

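The measured fingertips are at z≈159 while the reported TCP is at 118, and the gripper body is also about 42 mm higher than nominal. The actual tool therefore ends about 41 mm above the reported TCP, so it passed over the camera without touching it. XY agrees. I'll go back and repeat the push 41 mm lower, with force guards.

Run:
```python
from go import *
np.set_printoptions(suppress=True,precision=1)
Z=77; log=[]
e=robot.get_eef_pos(); robot.move_straight([e[0],e[1],165],v=150)
q,h=push(-52,34); robot.move_pose([*q,165],quat(h,1))
f0=np.array(robot.get_wrist_force())
for z in(120,100,Z):
    robot.move_straight([*q,z],v=100); f=np.array(robot.get_wrist_force())-f0
    if np.abs(f).max()>5: print("contact",z,f); raise SystemExit
print("down",robot.get_t(),f)
for s in(-40,-30,-15,0,10,20,30,40):
    q,h=push(s,34); robot.move_straight([*q,Z],v=40,frame=quat(h,1))
    f=np.array(robot.get_wrist_force())-f0; F=-f[:2]@[np.cos(h),np.sin(h)]; T=f[:2]@[-np.sin(h),np.cos(h)]
    log.append((s,round(float(F),1),round(float(T),1),round(float(f[2]),1)))
    if F>9 or abs(T)>9: break
print(log,robot.get_t())
p,d=robot.grab_frame("scene"); W=cloud("scene",p,d); print(W[246,285])
cv2.imwrite("pics/s4.png",cv2.resize(p[210:360,230:430,::-1],None,fx=4,fy=4))
```

```text
down 22.6167 [-0.3 -0.2  0.8]
[(-40, 0.3, 0.3, -0.8), (-30, 0.4, -0.1, -0.2), (-15, 0.5, -1.0, -0.8), (0, 0.9, 0.1, 0.5), (10, 1.3, -0.1, 0.0), (20, 1.9, 0.3, 0.8), (30, 1.4, -0.3, 0.5), (40, 1.2, 0.5, -0.0)] 26.1833
[461.1 111.4 219.5]
```

View pics/s4.png

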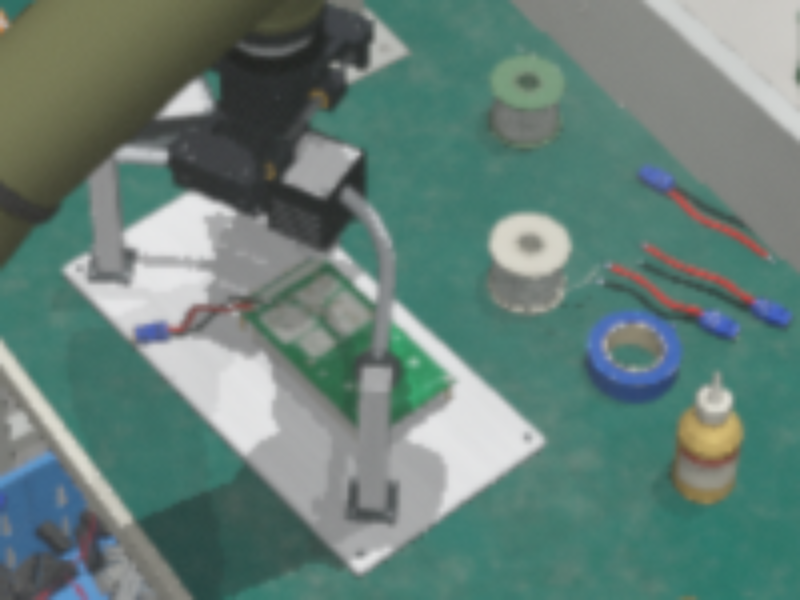

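The camera is now at (320,190) in the crop and turning with the bend. Forces are around 1–2 N, so I'll continue to the collar.

Run:
```python
from go import *
np.set_printoptions(suppress=True,precision=1)
Z=77; log=[]; s=40; f0=np.array([-0.5,0.4,0.5]); pos=[]
while s<228:
    s+=10 if s<185 else 2
    q,h=push(s,34); robot.move_straight([*q,Z],v=45 if s<185 else 25,frame=quat(h,1))
    f=np.mean([robot.get_wrist_force() for _ in range(3)],0)-f0; F=-f[:2]@[np.cos(h),np.sin(h)]; T=f[:2]@[-np.sin(h),np.cos(h)]
    log.append((s,round(float(F),1),round(float(T),1),round(float(f[2]),1)))
    if F>(4 if s>185 else 9) or abs(T)>9: break
print(log,robot.get_t())
p,d=robot.grab_frame("scene"); cv2.imwrite("pics/s5.png",cv2.resize(p[240:350,270:380,::-1],None,fx=5.4,fy=5.4))
```

```text
[(50, 0.4, 0.3, -0.0), (60, 0.5, 0.3, 0.1), (70, 0.2, 0.5, -0.3), (80, -0.7, 0.3, -0.0), (90, 0.5, 0.0, -0.6), (100, -0.1, 0.4, 0.5), (110, -0.1, 0.6, -1.6), (120, 0.4, 0.5, 0.7), (130, 0.3, 0.5, -0.0), (140, -1.0, 0.4, 0.3), (150, -0.0, -0.1, -0.2), (160, 0.1, 0.9, -0.5), (170, -0.2, 1.2, -0.8), (180, 0.6, 0.3, -0.6), (190, -0.5, 1.7, -0.1), (192, 0.5, 0.5, -1.0), (194, 0.3, 0.4, -0.1), (196, 0.3, 0.1, -0.2), (198, 0.4, -0.0, 0.3), (200, 1.5, 0.3, -0.8), (202, 1.0, 1.2, 0.1), (204, 2.9, 0.3, -1.0), (206, 5.8, 0.5, -3.5)] 34.125
```

View pics/s5.png

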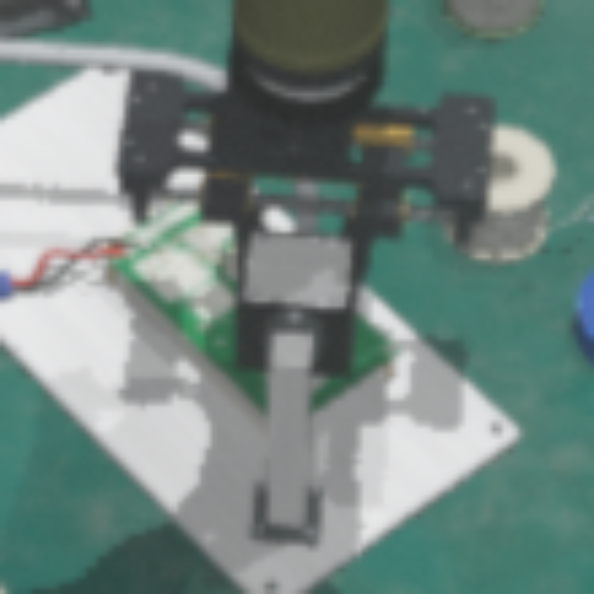

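The camera sits upright against the collar: its front meets the collar at (295,320) in the crop, and the force rose to 5.8 N at s=206. Next I'll back off, lift, and press the pedal.

Run:
```python
from go import *
np.set_printoptions(suppress=True,precision=1)
e=np.array(robot.get_eef_pos()); _,h=push(206,34); t=np.array([np.cos(h),np.sin(h),0])
robot.move_straight(e-12*t,v=60); robot.move_straight(e-12*t+[0,0,105],v=150)
P=np.array([508.5,353.5]); Q=quat(-0.26)
js=robot.solve_ik([*P,180],quat(-0.26)), robot.solve_ik([*P,180],quat(-0.26,1)); j0=np.array(robot.get_joints())
c=[np.abs(np.array(j)-j0).max() if j is not None else 9 for j in js]; print(c); fl=int(c[1]<c[0])
robot.move_pose([*P,140],quat(-0.26,fl)); robot.move_gripper(0,10)
robot.move_straight([*P,16],v=120)
f0=np.mean([robot.get_wrist_force() for _ in range(4)],0); z=16; log=[]; print(robot.get_t(),f0)
while z>-24:
    z-=2 if z>8 else 1
    robot.move_straight([*P,z],v=25)
    F=np.mean([robot.get_wrist_force() for _ in range(3)],0)[2]-f0[2]; log.append((z,round(float(F),1)))
    if F>12 or robot.get_t()>50: break
print(log,robot.get_t(),robot.get_eef_pos())
```

```text
[np.float64(1.0876093520462773), np.float64(1.262407364414468)]
38.6333 [ 0.9 -0.4 -0.3]
[(14, -0.1), (12, 0.8), (10, 1.3), (8, 0.3), (7, 3.7), (6, 2.8), (5, 3.2), (4, 4.3), (3, 3.4), (2, 4.3), (1, 5.3), (0, 4.6), (-1, 5.1), (-2, 5.8), (-3, 5.4), (-4, 5.1), (-5, 5.9), (-6, 6.2), (-7, 6.0), (-8, 6.4), (-9, 7.2), (-10, 8.6), (-11, 15.4)] 44.3833 [507.5 353.8  -9.8]
```

The spring was felt from z≈7.5 and the hard stop came at about −10, with the force jumping to 15 N. I'll lift and verify.

Run:
```python
from go import *
np.set_printoptions(suppress=True,precision=1)
e=np.array(robot.get_eef_pos()); robot.move_straight([e[0],e[1],60],v=80); robot.move_straight([430,300,180],v=150); robot.wait(.3)
p,d=robot.grab_frame("top"); W=cloud("top",p,d)
d0=np.load("top0.npz"); W0=cloud("top",d0["p"],d0["d"])
x=W[240:285,245:290].reshape(-1,3);g=p[240:285,245:290].reshape(-1,3)
print("free z",[float(np.median(w[(np.hypot(w[:,0]-508,w[:,1]-354)<10)][:,2])) for w in (W.reshape(-1,3),W0.reshape(-1,3))])
a=cv2.resize(p[195:315,240:510,::-1],None,fx=2.9,fy=2.9); s,_=robot.grab_frame("scene"); b=cv2.resize(s[225:345,240:450,::-1],None,fx=2.0,fy=2.0)
o=np.zeros((600,800,3),np.uint8); a=a[:,:800]; o[:a.shape[0],:a.shape[1]]=a; o[a.shape[0]:a.shape[0]+240,:b.shape[1]]=b[:600-a.shape[0]]; cv2.imwrite("pics/end.png",o)
print(robot.get_t(),robot.get_eef_pos(),robot.get_wrist_force())
```

```text
free z [43.274023881805704, 44.639266170449986]
46.9917 [430.  300.  179.8] [ 0.6  0.6 -0.2]
```

View pics/end.png

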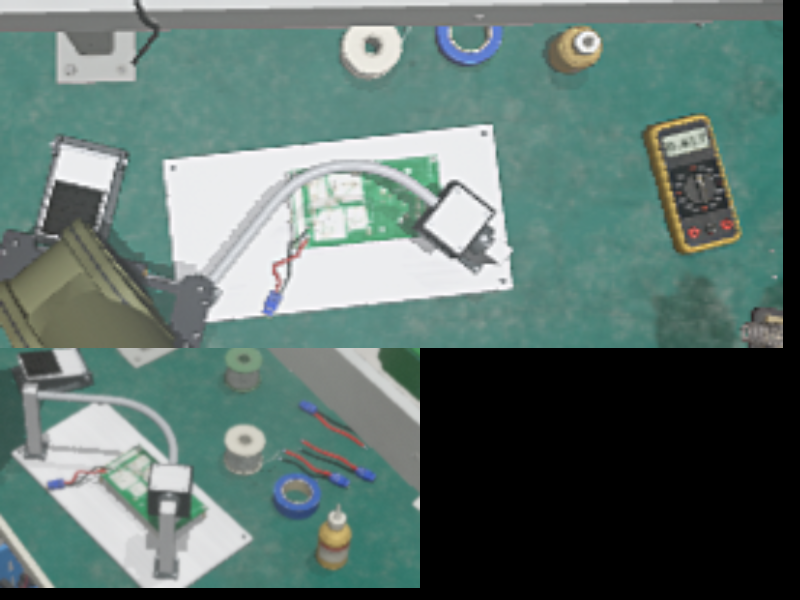

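The camera is upright at the collar (top view about (457,218) in the crop, matching s≈206). The pedal pad is back up at z≈43, the bystanders haven't moved and the arm is clear.

```bash
python3 -c "
from bench import robot
print(robot.sign_off())"
```

```text
the job is handed in; nothing more can be done
None
```

The camera hangs upright against the stop collar. After that, the pedal was pressed to its stop and sprang back up. The neighbouring objects look undisturbed, and the job was handed in at about 47 s; one earlier push passed over the camera without touching it, because the reported TCP reads about 41 mm too low.

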